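Bolt the chick-pen gate fully open

ROBOT

A 6-joint arm with a two-finger parallel gripper is mounted at the origin on the work surface. World frame = base frame: x ahead of the robot, y to its left, z up, the work surface at z = 0. Lengths are in mm, angles in rad, forces in N, time in s.
With the tool pointing down it reaches from about 400 to 925 mm from the base axis. Payload 12.5 kg.
Tool frame: the origin (TCP) lies on the mounting face of the last link; the fingertips stand 190 mm ahead of it and the grasp point (between the pads) lies 171 mm ahead of it (env.grasp_offset is the distance from the TCP to the grasp point, in mm); z points along the fingers, y is the direction in which the jaws open and shut (so a half turn about z gives the same grasp; the last joint's range is limited). The gripper opens to 95 mm and grips with 3 to 60 N. Pads are 20 mm wide; open, the fingers measure 119 mm over their backs; the gripper's body (75 mm by 180 mm) begins 59 mm behind the grasp point.
Start: joints at [1.103, 0.491, 1.559, -0, 1.092, -0.106], TCP at [221.2, 584.547, 404.761] pointing down, gripper open.
Joint ranges: [-3.1, 3.1], [-0.84, 2.19], [0.05, 2.79], [-1.13, 4.28], [0.06, 2.93], [-2.69, 2.69]. Speed limits (rad/s): [2.22, 2.22, 2.79, 3.14, 3.14, 3.14].

INTERFACE

Orientations are given as [roll, pitch, yaw] about the fixed x, y, z axes, in that order (R = Rz(yaw) Ry(pitch) Rx(roll)).
In Python, from cell import env, viewer gives the robot as it stands.
- The arm moves only by the tool play_rows, never from a script. Its argument "increments" is a list of rows, each an object of numbers: "dx", "dy", "dz": the shift along the tool's x, y, z in mm; "rx", "ry", "rz": the turn, a rotation vector about the tool's x, y, z in units of 6 degrees (1.0 is 6 degrees). A call has 1 to 8 rows; each row is the pose to reach, as a shift and turn from the pose measured when the call began, along the tool's axes at that moment; what a row does not reach only later rows make up. A row lasts 1/12 s, in which the tool goes at most 41.7 mm and 7.16 degrees, less where a joint would pass 70% of its speed; a pose out of reach is approached as far as the arm can. A call with a gripper value outside its range is refused whole. "fingers" is the opening, from 0 (shut) to 1 (fully open), set as the call begins (left out, the last holds). The fingers move at their own pace and stop on an object; the grip force is fixed at half the most. Time passes only in rows, so rows that repeat a pose let the fingers close. It gives the time, the measured TCP pose, the force and the opening at its end, in the units of the state.
- env.state(): the state, without advancing time (a new reading comes with each control period).
- viewer.read_camera(name): name is "scene" or "side" or "wrist"; returns a dict with "image" (420x560x3 uint8, red, green, blue), "fx", "fy", "cx", "cy" (pixels), "k1" (the pictures are not rectified: a ray, as slopes to the right and down, at radius r is drawn at 1 + k1 r^2 times it, then the intrinsics apply), "rvec" (rotation vector, rad) and "tvec" (3), from world to camera coordinates, as OpenCV has them. Camera axes: x right, y down, z forward; pixel columns grow to the right and rows downward; lengths in mm; the calibration is good to about 2 mm. A picture is of the moment at which its call begins. There is no depth.
- env.job_done(): hands the job in, once; it reports no verdict.
The state is a dict: "t": time; "joints": joint angles; "qvel": joint speeds; "tau": joint torques, N m; "eef_pos": TCP position; "tcp_rot": TCP orientation; "ft_force": force on the tool from outside, world axes, zero at the start; "moment": the same for the moment, N m; "opening": opening from 0.0 (shut) to 1.0 (fully open).
Only numpy, scipy, OpenCV 4.12 (cv2) and the standard library are available. Lean on these libraries where they do the work, as an engineer would, in place of code of your own. Each camera call takes 0.05 s, during which the arm holds its last target.

TASK

The wire gate of the chick pen on the workshop bench is pulled shut by a coil spring. Swing it fully open against its spring, to the second keeper (the one farthest along its swing), push the gate's drop bolt fully down into that keeper while you hold the gate there, and let go, so that the gate stays bolted wide open.

Things in the scene. Friction and masses are not known exactly. Their poses are not given: they have to be found in the camera images.
- bolt_knob (a point): Centre of the black round knob (30 mm across, 30 mm high) on the gate's steel drop bolt (12 mm rod), about 153 mm above the table with the bolt raised, 121 mm fully down. It sits on the gate's free end, 160 mm from the hinge axis; the gate's top is 86 mm above the table, the fence's 99 mm. The knob does not turn: fingers slip round it as the gate swings. Its axes do not matter.
- gate_hinge (a point): Point on the gate's vertical hinge axis (post with the coil spring round it), 90 mm above the table. Fixed in a run, but the pen stands elsewhere and turned otherwise each time. Its x axis points from the shut gate into the pen, its -y axis along the shut gate to the knob.
- far_keeper (a point): Second keeper: open-topped metal U on the board, two upright cheeks 34 mm apart (11 mm of play each side of the bolt) and 34 mm long. The point: mid-gap at the cheeks' tops, 40 mm above the table, 160 mm from the hinge axis, under the bolt at 75 deg (1.31 rad) open. A like first keeper at 38 deg is not to be used; the raised bolt passes about 10 mm above both, a lowered one is stopped.
- gate (a joint): Opening of the gate in rad: 0 shut, growing clockwise seen from above (outward from the pen), stop at 1.7. The spring always pulls it shut, with about 1 N at the bolt when shut and 4 N at 1.3 rad, and swings it shut when let go. Bolted in the far keeper it rests against a cheek at about 1.24.
- bolt (a joint): How far the drop bolt is pushed down, in m: 0 fully raised, 0.032 fully down. It is stiff (about 2 to 3 N) and stays where it is left. At the start it is within 3 mm of fully raised.

How it is judged:
By the outcome, as a careful person would: the job done as asked, in the order asked, and still so for the second after the job is handed in, with the robot touching nothing.
It also fails if it takes over 38 s, if anything falls off the work surface, if the arm or the gripper's body presses on something with over 40 N, if the wrist force passes 120 N, or if a joint passes its speed limit or range.

## Working session

There is one attempt and no reset: what is moved stays moved. The work goes in short steps, Python scripts to look and compute and a tool call to move; the robot and the scene stay as the last step left them, time stands still between calls to the robot, and variables do not carry over. Pictures are saved under pics/ and viewed, and the job is handed in when it is done.

Besides the shell and the picture viewer there is one more tool, called after "Call:" as name([rows], argument=value, ...), one row to a line, values as JSON. play_rows: Moves the arm, as the interface text tells. Its arguments: {"type":"object","properties":{"increments":{"type":"array","items":{"type":"object","properties":{"dx":{"type":"number"},"dy":{"type":"number"},"dz":{"type":"number"},"rx":{"type":"number"},"ry":{"type":"number"},"rz":{"type":"number"}}}},"fingers":{"type":"number"}},"required":["increments"]}

```bash
ls; mkdir -p pics; cat > h.py <<'E'
import numpy as np, cv2, json
from cell import env, viewer
def shot(name,fn):
    d=viewer.read_camera(name); cv2.imwrite(f'pics/{fn}.png',cv2.cvtColor(d['image'],cv2.COLOR_RGB2BGR))
    np.save(f'pics/{fn}.npy',d,allow_pickle=True); return d
def load(fn): return np.load(f'pics/{fn}.npy',allow_pickle=True).item()
def ray(d,u,v):
    x=(u-d['cx'])/d['fx']; y=(v-d['cy'])/d['fy']; 
    rd=np.hypot(x,y); r=rd
    for _ in range(30): r=rd/(1+d['k1']*r*r)
    s=r/rd if rd>0 else 1
    R,_=cv2.Rodrigues(np.array(d['rvec'],float)); t=np.array(d['tvec'],float).ravel()
    w=R.T@np.array([x*s,y*s,1]); return -R.T@t, w/np.linalg.norm(w)
def onz(d,u,v,z):
    o,w=ray(d,u,v); return o+w*(z-o[2])/w[2]
def tri(*a):
    A=np.zeros((3,3));b=np.zeros(3);L=[]
    for d,u,v in a:
        o,w=ray(d,u,v);P=np.eye(3)-np.outer(w,w);A+=P;b+=P@o;L.append((o,w))
    p=np.linalg.solve(A,b); return p,[np.linalg.norm((np.eye(3)-np.outer(w,w))@(p-o)) for o,w in L]
def proj(d,p):
    R,_=cv2.Rodrigues(np.array(d['rvec'],float));c=R@np.array(p,float)+np.array(d['tvec'],float).ravel()
    x,y=c[:2]/c[2]; s=1+d['k1']*(x*x+y*y); return d['fx']*x*s+d['cx'],d['fy']*y*s+d['cy']
E
python3 - <<'E'
from h import *
for n in ['scene','side','wrist']:
    d=shot(n,n+'0'); print(n,d['fx'],d['k1'],ray(d,280,210))
print(env.state())
E
```

```text
pics
scene 390.72676670985766 -0.10071545703225446 (array([ 960.22281059, -279.45472522,  576.56115165]), array([-0.48643172,  0.49721352, -0.71844478]))
side 483.1182725649022 -0.013541981575977401 (array([562.41007666, 533.17615299, 535.71346276]), array([ 0.10018564, -0.76258786, -0.63907949]))
wrist 320.3017756167817 -0.04498724330498554 (array([155.80402525, 608.44242126, 384.74114539]), array([ 0.24766433, -0.09240861, -0.96442886]))
{'t': 0.15, 'joints': array([ 1.10338675e+00,  4.91428083e-01,  1.55929948e+00, -2.74473542e-05,
        1.09168336e+00, -1.05607445e-01]), 'qvel': array([ 0.0011796 , -0.00335473, -0.00173978,  0.00045507, -0.00072286,
        0.00076955]), 'tau': array([ 1.67389608e-03, -6.12900853e+01, -2.58277524e+01,  6.92300498e-02,
        4.73230239e-02, -3.22581377e-05]), 'eef_pos': array([221.20434588, 584.53198769, 404.2950151 ]), 'tcp_rot': array([-3.14077638e+00, -6.20435789e-05,  2.77980316e+00]), 'ft_force': array([0.1601352 , 0.68478835, 0.09790837]), 'moment': array([-0.06496778,  0.06854547, -0.00362381]), 'opening': 0.9985929593000905}
```

View pics/scene0.png

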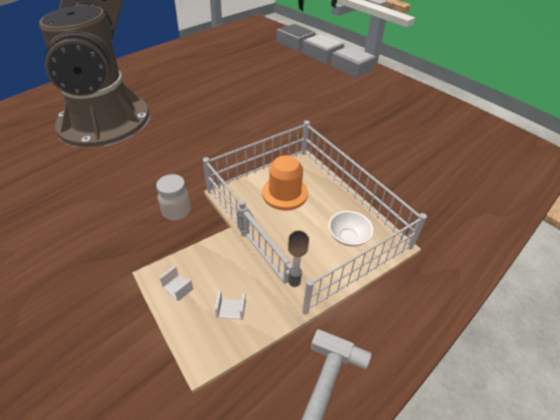

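View pics/side0.png

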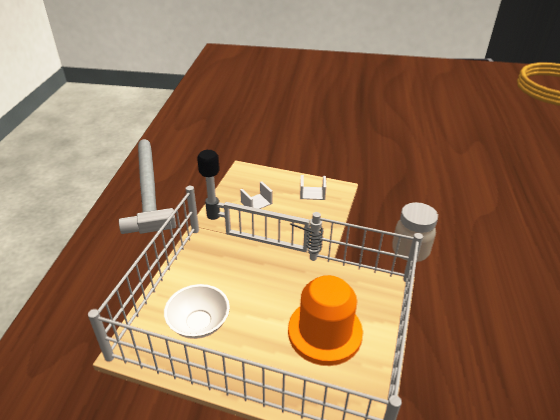

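View pics/wrist0.png

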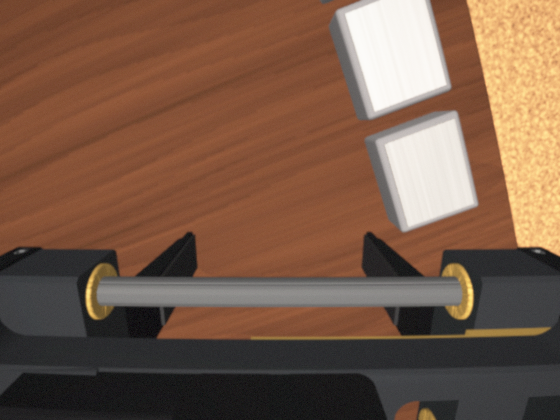

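Scene view: knob at about (298,243), hinge post about (241,218), first keeper (230,305) and far keeper (176,283). Side view: knob (208,163), hinge (315,235), first keeper (258,198) and far keeper (314,188). I'll enlarge these for exact pixels.

```bash
python3 - <<'E'
from h import *
a=cv2.imread('pics/scene0.png')[160:340,130:330]; b=cv2.imread('pics/side0.png')[140:270,190:350]
cv2.imwrite('pics/za.png',cv2.resize(a,None,fx=3.3,fy=3.3,interpolation=cv2.INTER_CUBIC))
cv2.imwrite('pics/zb.png',cv2.resize(b,None,fx=4.5,fy=4.5,interpolation=cv2.INTER_CUBIC))
for n,box in (('scene0',(225,262,280,318)),('side0',(145,182,190,228))):
    im=cv2.imread(f'pics/{n}.png'); g=im.max(2)
    m=np.zeros_like(g); r0,r1,c0,c1=box; m[r0:r1,c0:c1]=(g[r0:r1,c0:c1]<55)*255
    k,l,s,c=cv2.connectedComponentsWithStats(m)
    for i in range(1,k):
        if s[i,4]>50: print(n,s[i],c[i])
E
```

```text
side0 [197 150  22  27 498] [207.80120482 163.03212851]
```

View pics/za.png

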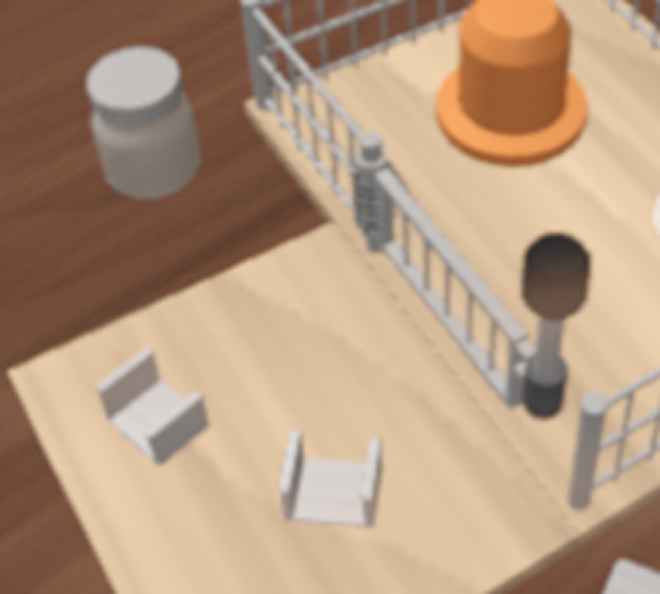

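View pics/zb.png

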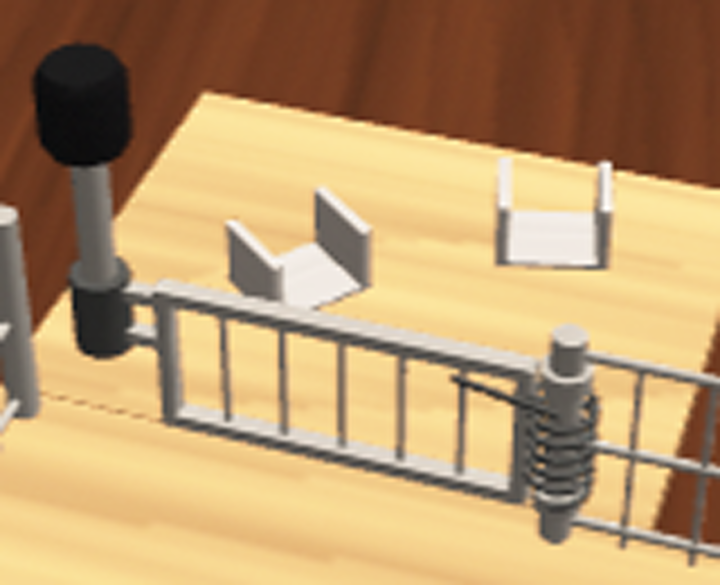

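```bash
python3 - <<'E'
from h import *
a=load('scene0');b=load('side0')
A=lambda x,y:(a,130+x/3.3,160+y/3.3); B=lambda x,y:(b,190+x/4.5,140+y/4.5)
K,e=tri(A(555,277),(b,207.8,163.0));print('knob',K,e)
H,e=tri(A(370,145),B(569,333));print('hinge',H,e)
F,e=tri(A(151,391),B(554,186));print('far',F,e)
# first keeper tops
N,e=tri(A(331,462),B(299,243));print('first',N,e)
for P,z in ((K,153),(F,40),(N,40),(H,None)):
    v=(P-H)[:2];print(np.linalg.norm(v),np.degrees(np.arctan2(v[1],v[0])))
for n,q in (('far',A(151,391)),('farS',B(554,186)),('first',A(331,462)),('firstS',B(299,243))): print(n,onz(*q,40))
for q in (A(555,277),(b,207.8,163.)):print('knob153',onz(*q,153))
E
```

```text
knob [737.40403843 -12.24206678 151.71234194] [np.float64(0.08216850885630822), np.float64(0.08216850885629168)]
hinge [580.27596153  13.06502961  98.03854079] [np.float64(1.3469495701022545), np.float64(1.3469495701022076)]
far [ 594.62713066 -142.97798611   40.29396989] [np.float64(0.5606919014122151), np.float64(0.5606919014121898)]
first [685.13816624 -99.9927674   35.74102913] [np.float64(0.984195352551037), np.float64(0.9841953525510734)]
159.15301341206504 -9.14950184132129
156.70155968742307 -84.74532847712806
154.20164539201625 -47.15377958729391
0.0 0.0
far [ 595.05446608 -142.75981671   40.        ]
farS [ 594.20889331 -143.93696645   40.        ]
first [ 686.31253094 -101.70652325   40.        ]
firstS [684.85926318 -93.82532841  40.        ]
knob153 [737.99843471 -13.07642174 153.        ]
knob153 [736.88226329 -10.35547732 153.        ]
```

Measurements agree: knob at (737,-12,152), hinge at (580,14), far keeper at (594.5,-143.5,40). The radii come out at 157–160 mm and the opening angle at about 75.5°. Next I move to above the knob, turning the tool to yaw π/2 so the jaws lie along world x (tangential at the far keeper).

Call:
play_rows([
  {"dx": -30, "dy": -17, "rz": 0.7},
  {"dx": -61, "dy": -33, "rz": 1.4},
  {"dx": -92, "dy": -50, "rz": 2.1},
  {"dx": -123, "dy": -67, "rz": 2.8},
  {"dx": -154, "dy": -83, "rz": 3.5},
  {"dx": -185, "dy": -100, "rz": 4.2},
  {"dx": -216, "dy": -117, "rz": 4.9},
  {"dx": -246, "dy": -133, "rz": 5.6},
], fingers=1)

```text
invalid input
```

```bash
cat > rel.py <<'E'
import sys,numpy as np
from h import *
from scipy.spatial.transform import Rotation as Rn
def rel(p,yaw=np.pi/2):
    s=env.state();R=Rn.from_euler('xyz',s['tcp_rot']);T=Rn.from_euler('xyz',[np.pi,0,yaw])
    print('t',s['t'],'pos',s['eef_pos'].round(1),'rpy',s['tcp_rot'].round(3),'F',s['ft_force'].round(1),'op',round(s['opening'],3))
    print('shift',R.inv().apply(np.array(p)-s['eef_pos']).round(1),'turn',(np.degrees((R.inv()*T).as_rotvec())/6).round(2))
if __name__=='__main__': rel([float(v) for v in sys.argv[1:4]])
E
python3 rel.py 737 -12 404
```

```text
t 0.15 pos [221.2 584.5 404.3] rpy [-3.141 -0.     2.78 ] F [0.2 0.7 0.1] op 0.999
shift [-6.935e+02 -3.754e+02  6.000e-01] turn [-1.000e-02  0.000e+00  1.155e+01]
```

Call:
play_rows([
  {"dx": -30, "dy": -17, "dz": 0, "rx": 0, "ry": 0, "rz": 0.7},
  {"dx": -61, "dy": -33, "dz": 0, "rx": 0, "ry": 0, "rz": 1.4},
  {"dx": -92, "dy": -50, "dz": 0, "rx": 0, "ry": 0, "rz": 2.1},
  {"dx": -123, "dy": -67, "dz": 0, "rx": 0, "ry": 0, "rz": 2.8},
  {"dx": -154, "dy": -83, "dz": 0, "rx": 0, "ry": 0, "rz": 3.5},
  {"dx": -185, "dy": -100, "dz": 0, "rx": 0, "ry": 0, "rz": 4.2},
  {"dx": -216, "dy": -117, "dz": 0, "rx": 0, "ry": 0, "rz": 4.9},
  {"dx": -246, "dy": -133, "dz": 0, "rx": 0, "ry": 0, "rz": 5.6},
], fingers=1)

```text
t: 0.82
eef_pos: [405.0, 371.5, 404.3]
tcp_rot: [-3.141, 0.0, 2.19]
ft_force: [0.7, 0.2, -0.2]
opening: 0.996
```

```bash
python3 rel.py 737 -12 404
```

```text
t 0.8167 pos [405.  371.5 404.3] rpy [-3.141  0.     2.19 ] F [ 0.7  0.2 -0.2] op 0.996
shift [-5.05e+02  4.79e+01  5.00e-01] turn [-0.01  0.01  5.91]
```

Call:
play_rows([
  {"dx": -36, "dy": 3, "dz": 0, "rx": 0, "ry": 0, "rz": 0.7},
  {"dx": -72, "dy": 7, "dz": 0, "rx": 0, "ry": 0, "rz": 1.5},
  {"dx": -109, "dy": 10, "dz": 0, "rx": 0, "ry": 0, "rz": 2.2},
  {"dx": -145, "dy": 14, "dz": 0, "rx": 0, "ry": 0, "rz": 2.9},
  {"dx": -181, "dy": 17, "dz": 0, "rx": 0, "ry": 0, "rz": 3.7},
  {"dx": -217, "dy": 21, "dz": 0, "rx": 0, "ry": 0, "rz": 4.4},
  {"dx": -254, "dy": 24, "dz": 0, "rx": 0, "ry": 0, "rz": 5.1},
  {"dx": -290, "dy": 27, "dz": 0, "rx": 0, "ry": 0, "rz": 5.9},
])

```text
t: 1.48
eef_pos: [596.3, 149.3, 404.3]
tcp_rot: [-3.141, 0.001, 1.568]
ft_force: [0.9, 0.8, -0.1]
opening: 0.997
```

```bash
python3 rel.py 737 -12 404
```

```text
t 1.4833 pos [596.3 149.3 404.3] rpy [-3.141e+00  1.000e-03  1.568e+00] F [ 0.9  0.8 -0.1] op 0.997
shift [-160.9  141.1    0.3] turn [-0.01  0.01 -0.02]
```

Call:
play_rows([
  {"dx": -28, "dy": 24, "dz": 0, "rx": 0, "ry": 0, "rz": 0},
  {"dx": -56, "dy": 49, "dz": 0, "rx": 0, "ry": 0, "rz": 0},
  {"dx": -84, "dy": 74, "dz": 0, "rx": 0, "ry": 0, "rz": 0},
  {"dx": -112, "dy": 98, "dz": 0, "rx": 0, "ry": 0, "rz": 0},
  {"dx": -138, "dy": 121, "dz": 0, "rx": 0, "ry": 0, "rz": 0},
  {"dx": -161, "dy": 141, "dz": 0, "rx": 0, "ry": 0, "rz": 0},
  {"dx": -161, "dy": 141, "dz": 0, "rx": 0, "ry": 0, "rz": 0},
])

```text
t: 2.07
eef_pos: [739.2, -16.7, 402.8]
tcp_rot: [-3.141, 0.002, 1.565]
ft_force: [0.4, -0.7, -1.1]
opening: 0.999
```

```bash
python3 rel.py 737 -12 323; python3 - <<'E'
from h import *
for n in ['wrist','side']:
    d=shot(n,n+'1'); print(n,proj(d,[737,-12,152]),proj(d,[737,-12,167]))
E
```

```text
t 2.0667 pos [739.2 -16.7 402.8] rpy [-3.141e+00  2.000e-03  1.565e+00] F [ 0.4 -0.7 -1.1] op 0.999
shift [ 4.8 -2.1 79.8] turn [-0.01  0.02 -0.06]
wrist (np.float64(275.3146505087494), np.float64(211.23408442894578)) (np.float64(275.0365815191911), np.float64(217.00106815777804))
side (np.float64(208.0745297837837), np.float64(162.93190157891286)) (np.float64(207.17582542532762), np.float64(153.9559710778863))
```

View pics/wrist1.png

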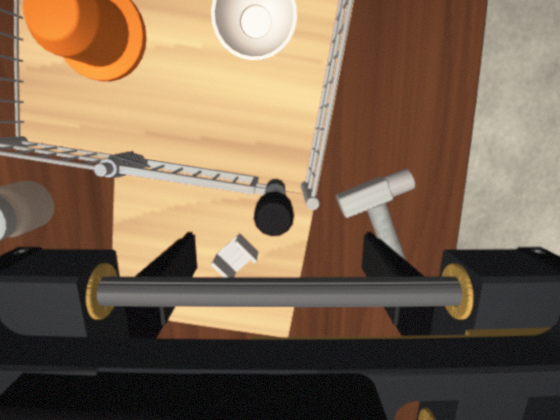

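View pics/side1.png

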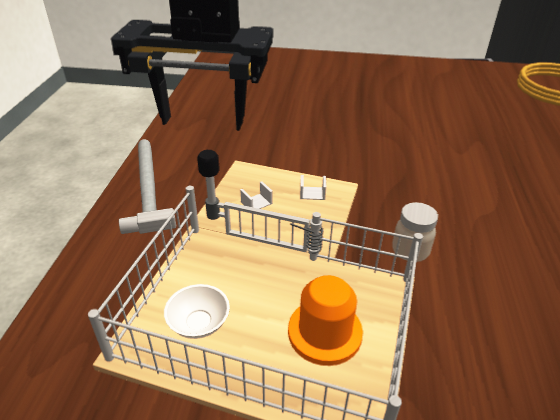

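Wrist view shows the knob at (274,213), matching the projected (275,213). Descending around it, then closing.

Call:
play_rows([
  {"dx": 4.8, "dy": -2, "dz": 5, "rx": 0, "ry": 0, "rz": 0},
  {"dx": 4.8, "dy": -2, "dz": 25, "rx": 0, "ry": 0, "rz": 0},
  {"dx": 4.8, "dy": -2, "dz": 45, "rx": 0, "ry": 0, "rz": 0},
  {"dx": 4.8, "dy": -2, "dz": 62, "rx": 0, "ry": 0, "rz": 0},
  {"dx": 4.8, "dy": -2, "dz": 75, "rx": 0, "ry": 0, "rz": 0},
  {"dx": 4.8, "dy": -2, "dz": 79, "rx": 0, "ry": 0, "rz": 0},
  {"dx": 4.8, "dy": -2, "dz": 79, "rx": 0, "ry": 0, "rz": 0},
], fingers=1)

```text
t: 2.75
eef_pos: [734.6, -7.4, 323.3]
tcp_rot: [-3.138, 0.0, 1.568]
ft_force: [0.7, 0.4, 0.0]
opening: 0.997
```

Call:
play_rows([
  {"dx": 0, "dy": 0, "dz": 0, "rx": 0, "ry": 0, "rz": 0},
  {"dx": 0, "dy": 0, "dz": 0, "rx": 0, "ry": 0, "rz": 0},
  {"dx": 0, "dy": 0, "dz": 0, "rx": 0, "ry": 0, "rz": 0},
  {"dx": 0, "dy": 0, "dz": 0, "rx": 0, "ry": 0, "rz": 0},
  {"dx": 0, "dy": 0, "dz": 0, "rx": 0, "ry": 0, "rz": 0},
  {"dx": 0, "dy": 0, "dz": 0, "rx": 0, "ry": 0, "rz": 0},
  {"dx": 0, "dy": 0, "dz": 0, "rx": 0, "ry": 0, "rz": 0},
  {"dx": 0, "dy": 0, "dz": 0, "rx": 0, "ry": 0, "rz": 0},
], fingers=0)

```text
t: 3.42
eef_pos: [734.6, -7.5, 323.3]
tcp_rot: [-3.138, 0.0, 1.567]
ft_force: [-0.3, -0.2, -0.1]
opening: 0.496
```

```bash
python3 rel.py 737 -12 323; python3 - <<'E'
from h import *
for n in ['side']:
    d=shot(n,n+'2')
E
```

```text
t 3.4167 pos [734.6  -7.5 323.3] rpy [-3.138  0.     1.567] F [-0.3 -0.2 -0.1] op 0.496
shift [-4.5  2.4  0.3] turn [-0.04  0.   -0.03]
```

View pics/side2.png

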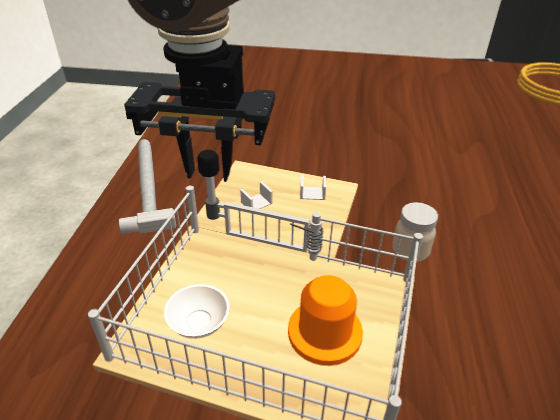

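The pads are about 4.5 mm off centre in y, so I correct that while they finish closing.

Call:
play_rows([
  {"dx": -2, "dy": 1, "dz": 0, "rx": 0, "ry": 0, "rz": 0},
  {"dx": -4.5, "dy": 2.2, "dz": 0, "rx": 0, "ry": 0, "rz": 0},
  {"dx": -4.5, "dy": 2.2, "dz": 0, "rx": 0, "ry": 0, "rz": 0},
], fingers=0.45)

```text
t: 3.72
eef_pos: [737.0, -12.5, 323.2]
tcp_rot: [-3.138, 0.001, 1.567]
ft_force: [0.5, -0.2, -0.3]
opening: 0.45
```

Call:
play_rows([
  {"dx": 0, "dy": 0, "dz": 0, "rx": 0, "ry": 0, "rz": 0},
  {"dx": 0, "dy": 0, "dz": 0, "rx": 0, "ry": 0, "rz": 0},
  {"dx": 0, "dy": 0, "dz": 0, "rx": 0, "ry": 0, "rz": 0},
  {"dx": 0, "dy": 0, "dz": 0, "rx": 0, "ry": 0, "rz": 0},
  {"dx": 0, "dy": 0, "dz": 0, "rx": 0, "ry": 0, "rz": 0},
  {"dx": 0, "dy": 0, "dz": 0, "rx": 0, "ry": 0, "rz": 0},
], fingers=0)

```text
t: 4.22
eef_pos: [736.4, -12.5, 322.8]
tcp_rot: [-3.134, 0.0, 1.567]
ft_force: [-7.3, -0.3, -0.2]
opening: 0.312
```

```bash
python3 rel.py 737 -12 323; python3 - <<'E'
from h import *
s=env.state()['eef_pos']; H=np.array([580,14.0])
v=s[:2]-H; th=np.arctan2(v[1],v[0]); r=np.hypot(*v); print(r,np.degrees(th))
for k in range(1,17):
    a=th-np.radians(76)*k/16; p=H+160*np.array([np.cos(a),np.sin(a)]) ; print(k, 'dx(y)',(p[1]-s[1]).round(0),'dy(x)',(p[0]-s[0]).round(0), p.round(0))
E
```

```text
t 4.2167 pos [736.4 -12.5 322.8] rpy [-3.134  0.     1.567] F [-7.3 -0.3 -0.2] op 0.312
shift [ 0.5  0.6 -0.2] turn [-0.07  0.   -0.03]
158.60787785168014 -9.604170655024465
1 dx(y) -13.0 dy(x) -1.0 [735. -26.]
2 dx(y) -26.0 dy(x) -5.0 [731. -38.]
3 dx(y) -38.0 dy(x) -10.0 [726. -51.]
4 dx(y) -50.0 dy(x) -16.0 [720. -63.]
5 dx(y) -62.0 dy(x) -23.0 [714. -74.]
6 dx(y) -72.0 dy(x) -30.0 [706. -85.]
7 dx(y) -82.0 dy(x) -39.0 [697. -95.]
8 dx(y) -92.0 dy(x) -49.0 [ 688. -104.]
9 dx(y) -100.0 dy(x) -59.0 [ 678. -113.]
10 dx(y) -108.0 dy(x) -69.0 [ 667. -120.]
11 dx(y) -115.0 dy(x) -81.0 [ 655. -127.]
12 dx(y) -120.0 dy(x) -93.0 [ 644. -133.]
13 dx(y) -125.0 dy(x) -105.0 [ 631. -138.]
14 dx(y) -129.0 dy(x) -118.0 [ 618. -141.]
15 dx(y) -132.0 dy(x) -131.0 [ 605. -144.]
16 dx(y) -133.0 dy(x) -144.0 [ 592. -146.]
```

Gripped at 0.312 × 95 = 29.6 mm, which fits the 30 mm knob. Starting the swing along the arc.

Call:
play_rows([
  {"dx": -7, "dy": 0, "dz": 0, "rx": 0, "ry": 0, "rz": 0},
  {"dx": -16, "dy": -2, "dz": 0, "rx": 0, "ry": 0, "rz": 0},
  {"dx": -26, "dy": -5, "dz": 0, "rx": 0, "ry": 0, "rz": 0},
  {"dx": -38, "dy": -10, "dz": 0, "rx": 0, "ry": 0, "rz": 0},
  {"dx": -50, "dy": -16, "dz": 0, "rx": 0, "ry": 0, "rz": 0},
  {"dx": -62, "dy": -23, "dz": 0, "rx": 0, "ry": 0, "rz": 0},
], fingers=0)

```text
t: 4.72
eef_pos: [711.7, -72.8, 321.8]
tcp_rot: [-3.127, -0.004, 1.567]
ft_force: [-16.4, 18.4, 0.8]
opening: 0.312
```

```bash
python3 - <<'E'
from h import *
d=shot('side','side3')
s=env.state();print(s['eef_pos'],s['ft_force'],s['opening']);s=s['eef_pos']; H=np.array([580,14.0])
v=s[:2]-H; th=np.arctan2(v[1],v[0]); r=np.hypot(*v); print(r,np.degrees(th)+9.1)
for a in np.radians(np.arange(-45,-90,-5)):
    p=H+159.5*np.array([np.cos(a),np.sin(a)]) ; print(np.degrees(a), 'dx(y)',(p[1]-s[1]).round(0),'dy(x)',(p[0]-s[0]).round(0), p.round(0))
E
```

```text
[710.47880603 -74.54058378 321.60819993] [-14.2967507   12.6946304    0.90873164] 0.3116350003346602
157.68371444039488 -25.06011367223479
-45.0 dx(y) -24.0 dy(x) -18.0 [693. -99.]
-50.0 dx(y) -34.0 dy(x) -28.0 [ 683. -108.]
-55.0 dx(y) -42.0 dy(x) -39.0 [ 671. -117.]
-59.99999999999999 dx(y) -50.0 dy(x) -51.0 [ 660. -124.]
-65.0 dx(y) -56.0 dy(x) -63.0 [ 647. -131.]
-70.0 dx(y) -61.0 dy(x) -76.0 [ 635. -136.]
-75.0 dx(y) -66.0 dy(x) -89.0 [ 621. -140.]
-80.0 dx(y) -69.0 dy(x) -103.0 [ 608. -143.]
-85.0 dx(y) -70.0 dy(x) -117.0 [ 594. -145.]
```

View pics/side3.png

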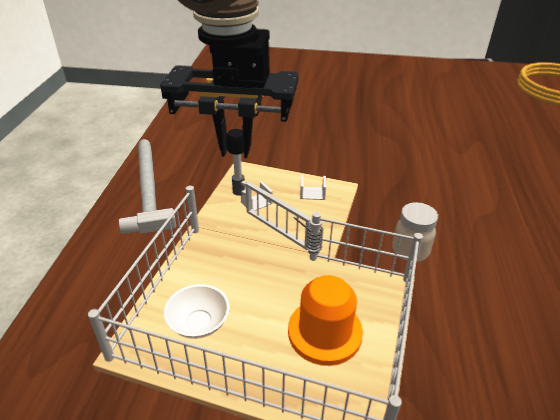

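Swinging well, knob seated between the pads. The inward force of about 19 N suggests the hinge lies about 2 mm further out from where I put it, so I shrink the arc slightly.

Call:
play_rows([
  {"dx": -10, "dy": -9, "dz": 0, "rx": 0, "ry": 0, "rz": 0},
  {"dx": -22, "dy": -20, "dz": 0, "rx": 0, "ry": 0, "rz": 0},
  {"dx": -32, "dy": -30, "dz": 0, "rx": 0, "ry": 0, "rz": 0},
  {"dx": -41, "dy": -41, "dz": 0, "rx": 0, "ry": 0, "rz": 0},
  {"dx": -48, "dy": -53, "dz": 0, "rx": 0, "ry": 0, "rz": 0},
  {"dx": -55, "dy": -65, "dz": 0, "rx": 0, "ry": 0, "rz": 0},
  {"dx": -60, "dy": -78, "dz": 0, "rx": 0, "ry": 0, "rz": 0},
], fingers=0)

```text
t: 5.35
eef_pos: [631.7, -133.0, 322.2]
tcp_rot: [-3.125, -0.008, 1.565]
ft_force: [2.2, 11.3, -3.4]
opening: 0.31
```

```bash
python3 rel.py 594.5 -143.5 322
```

```text
t 5.35 pos [ 631.7 -133.   322.2] rpy [-3.125 -0.008  1.565] F [ 2.2 11.3 -3.4] op 0.31
shift [-10.7 -37.1   0.7] turn [-0.16 -0.07 -0.06]
```

Call:
play_rows([
  {"dx": -4, "dy": -12, "dz": 0, "rx": 0, "ry": 0, "rz": 0},
  {"dx": -7, "dy": -24, "dz": 0, "rx": 0, "ry": 0, "rz": 0},
  {"dx": -9, "dy": -34, "dz": 0, "rx": 0, "ry": 0, "rz": 0},
  {"dx": -10, "dy": -37, "dz": 0, "rx": 0, "ry": 0, "rz": 0},
  {"dx": -10, "dy": -37, "dz": 0, "rx": 0, "ry": 0, "rz": 0},
], fingers=0)

```text
t: 5.77
eef_pos: [594.2, -141.4, 322.7]
tcp_rot: [-3.125, -0.011, 1.564]
ft_force: [3.5, 13.1, -3.2]
opening: 0.312
```

```bash
python3 rel.py 594.5 -143.5 322; python3 - <<'E'
from h import *
for n in ('side','scene'):
    d=shot(n,n+'4')
a=cv2.imread('pics/scene4.png')[160:340,110:310]; b=cv2.imread('pics/side4.png')[100:250,230:390]
cv2.imwrite('pics/za4.png',cv2.resize(a,None,fx=3.3,fy=3.3,interpolation=cv2.INTER_CUBIC))
cv2.imwrite('pics/zb4.png',cv2.resize(b,None,fx=4,fy=4,interpolation=cv2.INTER_CUBIC))
E
```

```text
t 5.7667 pos [ 594.2 -141.4  322.7] rpy [-3.125 -0.011  1.564] F [ 3.5 13.1 -3.2] op 0.312
shift [-2.1  0.3  0.7] turn [-0.16 -0.11 -0.06]
```

View pics/za4.png

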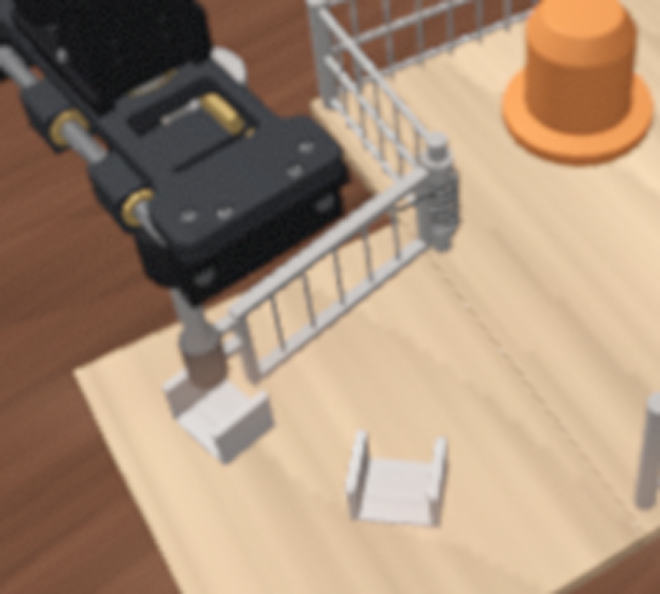

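View pics/zb4.png

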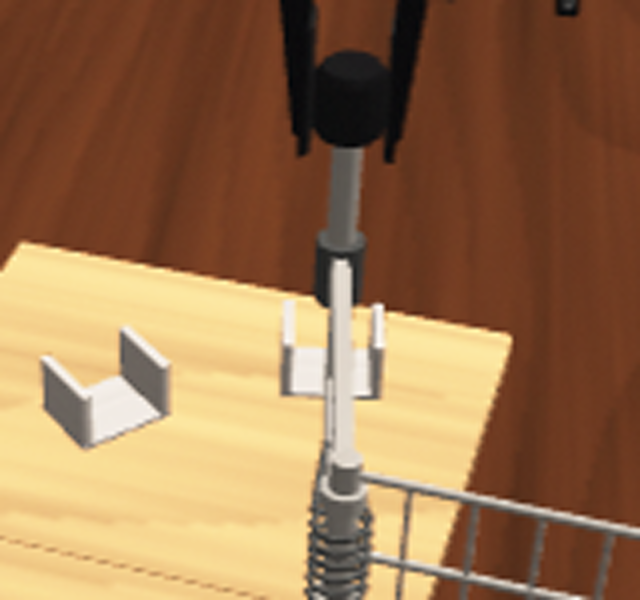

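The bolt stands over the far keeper: in the side crop the sleeve is at column ~338 between cheeks at 287 and 378. Pushing the bolt down now, with slight overdrive.

Call:
play_rows([
  {"dx": 0, "dy": -0.5, "dz": 4, "rx": 0, "ry": 0, "rz": 0},
  {"dx": 0, "dy": -0.5, "dz": 9, "rx": 0, "ry": 0, "rz": 0},
  {"dx": 0, "dy": -0.5, "dz": 14, "rx": 0, "ry": 0, "rz": 0},
  {"dx": 0, "dy": -0.5, "dz": 19, "rx": 0, "ry": 0, "rz": 0},
  {"dx": 0, "dy": -0.5, "dz": 24, "rx": 0, "ry": 0, "rz": 0},
  {"dx": 0, "dy": -0.5, "dz": 28, "rx": 0, "ry": 0, "rz": 0},
  {"dx": 0, "dy": -0.5, "dz": 31, "rx": 0, "ry": 0, "rz": 0},
], fingers=0)

```text
t: 6.45
eef_pos: [594.4, -141.0, 292.6]
tcp_rot: [-3.129, -0.01, 1.564]
ft_force: [1.5, 9.9, 34.7]
opening: 0.311
```

```bash
python3 rel.py 594.5 -143.5 290; python3 - <<'E'
from h import *
for n in ('side','scene'):
    d=shot(n,n+'5')
b=cv2.imread('pics/side5.png')[100:250,230:390]
cv2.imwrite('pics/zb5.png',cv2.resize(b,None,fx=4,fy=4,interpolation=cv2.INTER_CUBIC))
for z in (121,136,153): print(z,[4*(np.array(proj(load('side5'),[594.2,-143.5,z]))-[230,100])])
E
```

```text
t 6.45 pos [ 594.4 -141.   292.6] rpy [-3.129 -0.01   1.564] F [ 1.5  9.9 34.7] op 0.311
shift [-2.5  0.2  2.6] turn [-0.12 -0.1  -0.06]
121 [array([343.02240157, 165.26333301])]
136 [array([345.14334206, 133.20471554])]
153 [array([347.60863766,  95.92201327])]
```

View pics/zb5.png

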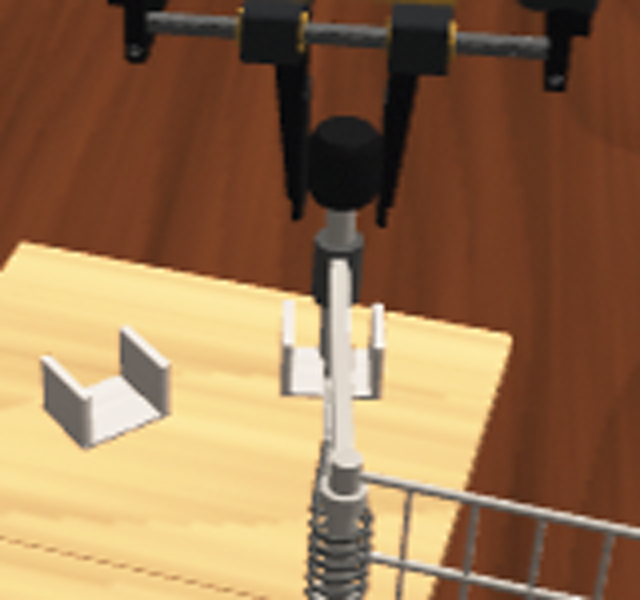

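The knob centre is at crop row ~163, so z is about 121–122, and the 35 N vertical reaction says it is on its stop. Releasing without moving first, then lifting.

Call:
play_rows([
  {"dx": 0, "dy": 0, "dz": 0, "rx": 0, "ry": 0, "rz": 0},
  {"dx": 0, "dy": 0, "dz": 0, "rx": 0, "ry": 0, "rz": 0},
  {"dx": 0, "dy": 0, "dz": 0, "rx": 0, "ry": 0, "rz": 0},
  {"dx": 0, "dy": 0, "dz": 0, "rx": 0, "ry": 0, "rz": 0},
  {"dx": 0, "dy": 0, "dz": 0, "rx": 0, "ry": 0, "rz": 0},
  {"dx": 0, "dy": 0, "dz": 0, "rx": 0, "ry": 0, "rz": 0},
  {"dx": 0, "dy": 0, "dz": 0, "rx": 0, "ry": 0, "rz": 0},
  {"dx": 0, "dy": 0, "dz": 0, "rx": 0, "ry": 0, "rz": 0},
], fingers=1)

```text
t: 7.22
eef_pos: [594.1, -141.0, 292.6]
tcp_rot: [-3.128, -0.01, 1.565]
ft_force: [-0.4, 0.4, 0.6]
opening: 0.818
```

```bash
python3 rel.py 594.5 -143.5 420; python3 - <<'E'
from h import *
shot('side','side6')
b=cv2.imread('pics/side6.png')[100:250,230:390]
cv2.imwrite('pics/zb6.png',cv2.resize(b,None,fx=4,fy=4,interpolation=cv2.INTER_CUBIC))
E
```

```text
t 7.2167 pos [ 594.1 -141.   292.6] rpy [-3.128 -0.01   1.565] F [-0.4  0.4  0.6] op 0.818
shift [  -1.2   -1.3 -127.4] turn [-0.13 -0.1  -0.06]
```

View pics/zb6.png

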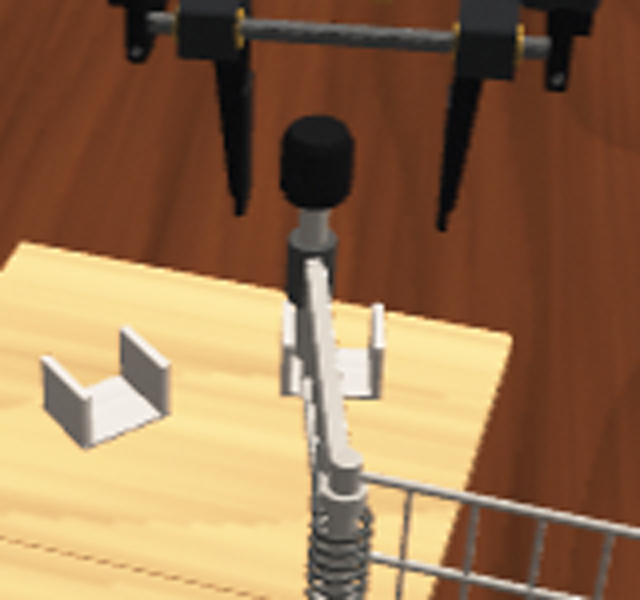

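The gate swung back a little and rests against the cheek, the knob now at crop column ~317 and clear of both fingers. Lifting away.

Call:
play_rows([
  {"dx": 0, "dy": 0, "dz": -5, "rx": 0, "ry": 0, "rz": 0},
  {"dx": 0, "dy": 0, "dz": -25, "rx": 0, "ry": 0, "rz": 0},
  {"dx": 0, "dy": 0, "dz": -50, "rx": 0, "ry": 0, "rz": 0},
  {"dx": 0, "dy": 0, "dz": -80, "rx": 0, "ry": 0, "rz": 0},
  {"dx": 0, "dy": 0, "dz": -110, "rx": 0, "ry": 0, "rz": 0},
  {"dx": 0, "dy": 0, "dz": -130, "rx": 0, "ry": 0, "rz": 0},
  {"dx": 0, "dy": 0, "dz": -140, "rx": 0, "ry": 0, "rz": 0},
  {"dx": 0, "dy": 0, "dz": -140, "rx": 0, "ry": 0, "rz": 0},
], fingers=1)

```text
t: 7.93
eef_pos: [595.9, -142.4, 434.9]
tcp_rot: [-3.131, -0.009, 1.565]
ft_force: [0.1, 1.0, -1.0]
opening: 0.999
```

```bash
python3 rel.py 594.5 -143.5 420; python3 - <<'E'
from h import *
shot('side','side7');shot('scene','scene7')
b=cv2.imread('pics/side7.png')[60:250,230:390]; a=cv2.imread('pics/scene7.png')[160:340,110:310]
b=cv2.resize(b,None,fx=3,fy=3); a=cv2.resize(a,None,fx=1.55,fy=1.55)
o=np.zeros((570,800,3),np.uint8);o[:b.shape[0],:b.shape[1]]=b;o[:a.shape[0],485:485+a.shape[1]]=a
cv2.imwrite('pics/z7.png',o)
im=cv2.imread('pics/side7.png').max(2);m=((im<45)*255).astype(np.uint8);m[:120]=0;m[160:]=0;m[:,:290]=0;m[:,335:]=0
k,l,s,c=cv2.connectedComponentsWithStats(m)
d=load('side7')
for i in range(1,k):
    if s[i,4]>100:
        P=onz(d,*c[i],121); print(s[i],c[i],P, 9.1+np.degrees(np.arctan2(P[1]-14.5,P[0]-579.5)), np.hypot(P[1]-14.5,P[0]-579.5))
E
```

```text
t 7.9333 pos [ 595.9 -142.4  434.9] rpy [-3.131 -0.009  1.565] F [ 0.1  1.  -1. ] op 0.999
shift [-1.3 -1.3 14.9] turn [-0.1  -0.09 -0.06]
[300 129  18  23 356] [308.65730337 140.17134831] [ 605.94436583 -145.23176612  121.        ] -71.4996706200979 161.9059652743415
```

View pics/z7.png

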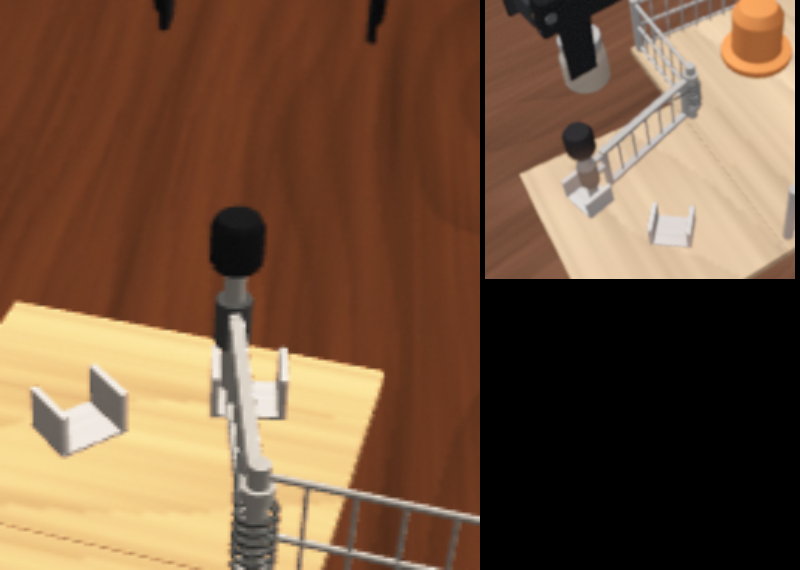

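The gate rests at 71.5° (1.248 rad; 1.24 expected). One last two-view check of the knob's height.

```bash
python3 - <<'E'
from h import *
a=load('scene7');b=load('side7')
im=cv2.cvtColor(a['image'],cv2.COLOR_RGB2BGR)[225:300,150:210]
cv2.imwrite('pics/z8.png',cv2.resize(im,None,fx=8,fy=8,interpolation=cv2.INTER_CUBIC))
print(8*(np.array(proj(a,[605.5,-144,121]))-[150,225]))
E
```

```text
[159.38374036 217.44054073]
```

View pics/z8.png

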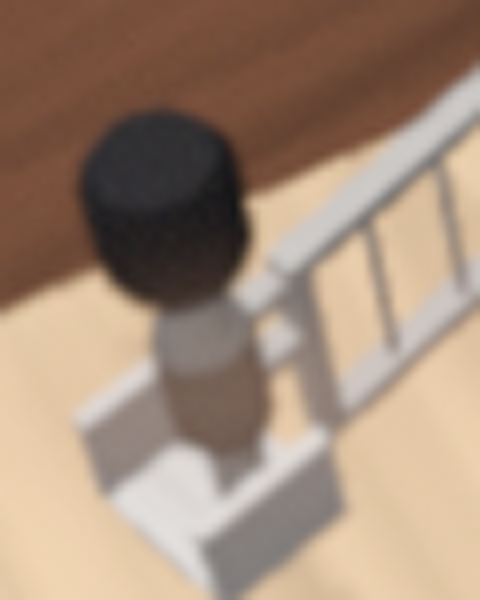

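```bash
python3 - <<'E'
from h import *
a=load('scene7');b=load('side7')
for v in (205,208,211): print(tri((a,150+163/8,225+v/8),(b,308.66,140.2)))
# same-camera comparison of side knob-to-sleeve
print('initial z (same method) 151.7')
E
```

```text
(array([ 605.4522041 , -142.41501601,  122.94196769]), [np.float64(0.3771009383626167), np.float64(0.3771009383625115)])
(array([ 605.60471519, -142.73759015,  122.62614518]), [np.float64(0.2137477926985736), np.float64(0.21374779269841693)])
(array([ 605.75734707, -143.06024005,  122.3104382 ]), [np.float64(0.05038552725803592), np.float64(0.050385527258015254)])
initial z (same method) 151.7
```

```bash
python3 -c "
from cell import env
print(env.job_done()); print(env.state()['t'])"
```

```text
the job is handed in; nothing more can be done
None
the job is handed in; nothing more can be done
```

The gate is bolted wide open in the far keeper, and I handed the job in at about 8 s of the 38 s allowed. I gripped the knob, swung the gate over the far keeper, pushed the bolt down while holding it there, then let go and lifted clear.

**Last checks:**
- **Gate:** it rests against the keeper's cheek at 71.5° (1.25 rad; 1.24 expected), with the bolt between the cheeks in both views.
- **Bolt:** the push ended on a firm stop, with about 35 N of reaction against 2–3 N of bolt friction. From two views the knob is at about 122.5 mm, against 121 mm for fully down. The 1.5 mm gap is within calibration error, so I took it as fully down and did not press again to confirm.
- **Robot:** the gripper is open, well above the knob, with about zero force on it.

**Disagreed on the way:** the hinge I measured was about 2 mm off. That put roughly 22 N of sideways force on the tool (largest combined reading about 25 N) during the swing, and I corrected the arc partway through. The first move call was refused because its rows left out some fields; nothing moved.

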